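# Function test of the disc sander's twist-release stop button

## Task

Test the stop button of the small disc sander before work: push its three-lobed mushroom head straight down until it latches and take your finger off, then turn it clockwise (seen from above) by pushing a lobe round with a fingertip until it springs back out, and let go. After that, press the small round reset button beside it right down and let it come up again. Do not grip or force the stop head, do not press reset while the stop is in, and leave the loose things lying on and around the machine where they are.

Things in the scene. Friction and masses are not known exactly. Their poses are not given: they have to be found in the camera images.
- sander: Grey bench disc sander, fixed. Origin on the bench under the middle of its control deck; x points away from the operator (front faces -x), y to its left. Base 170 mm wide (y -85..85), x -45 to 265, top at z 75; bright control plate on it at x -42..42, top z 77. Motor, 132 mm disc and work table stand behind the deck: table from x 105, top z 144, guard and motor from x 120, up to z 224
- stop_head: Mushroom head of the stop button, on the deck's left (sander x 0, y 36 mm). Origin on its axis at its underside, z up; x points to lobe_0. Round hub of 21.5 mm radius, domed, 23 mm high; three lobes 120 deg apart, 21 mm wide, round ends reaching 37 mm from the axis, 1 to 16 mm above the underside, with clockwise arrows. Underside 16 mm above the deck when out, 8 mm when in
- stop_top (a point): Centre of the stop head's domed top, 23 mm above its underside, on the axis; 116 mm above the bench when out, 108 mm when latched in
- lobe_0 (a point): Tip of one lobe of the stop head, 37 mm from the axis, at half the lobe's height (8.5 mm above the underside); a gap for a fingertip lies 60 deg to either side, where the hub is 21.5 mm in radius. Turns with the head; at rest it points along the sander's +x
- lobe_1 (a point): Tip of the second lobe, as lobe_0, 120 deg anticlockwise from it seen from above
- lobe_2 (a point): Tip of the third lobe, as lobe_0, 240 deg anticlockwise from lobe_0 seen from above
- stop_push (a joint): Depth of the stop button, m: 0 out, 0.008 fully in. A steady 6 to 7 N moves it; past half way it snaps down by itself and stays in (latched). Below half depth it springs back out by itself
- stop_twist (a joint): Turn of the stop head clockwise from above, rad: 0 at rest, end stop at 0.95; it springs back to 0 when let go. With the button in, turning works a cam that lifts it, and it springs out at about 0.65 rad; a lobe needs a sideways push of 2 to 5 N. While turned, the head cannot be pressed in
- reset_top (a point): Centre of the top of the reset button: plain black round push button, 25 mm across, standing 16.5 mm above the deck, on the deck's right (sander x 0, y -46 mm)
- reset_push (a joint): Depth of the reset button, m: 0 up, 0.005 fully down; sprung, 2.5 N at the start, 5 N fully down
- jig_blank: Loose pine blank, 50x98x20 mm, lying on the sander's work table; bystander. Origin under its centre
- pencil: Loose pencil, 164 mm long, 6 mm thick, lying across the base behind the control plate (sander x about 85 mm); bystander. Origin under its centre
- pine_cube: Loose pine offcut, 48x55x45 mm, on the bench to the right of the sander; bystander. Origin under its centre
- dust_brush: Loose flat bench brush, 42x175x10 mm, on the bench to the front and right of the sander; bystander. Origin under its centre

How it is judged:
By the outcome, as a careful person would: the job done as asked, in the order asked, and still so for the second after the job is handed in, with the robot touching nothing.
It also fails if it takes over 45 s, if anything falls off the work surface, if the arm or the gripper's body presses on something with over 40 N, if the wrist force passes 120 N, or if a joint passes its speed limit or range.

## Robot

A 7-joint arm with a two-finger parallel gripper is mounted at the origin on the work surface; the furniture and walls round the work are solid. World frame = base frame: x ahead of the robot, y to its left, z up, the work surface at z = 0. Lengths are in m, angles in rad, forces in N, time in s.
With the tool pointing down it reaches from about 0.4 to 0.85 m from the base axis. Payload 4.5 kg.
Tool frame: the origin (TCP) lies midway between the tips of the shut fingers; the grasp point (between the pads) lies 19 mm behind it (robot.hold_point_z is the distance from the TCP to the grasp point, in m); z points along the fingers, y is the line along which they close (so a half turn about z gives the same grasp; the last joint's range is limited). The gripper opens to 85 mm and grips with 20 to 120 N. Pads are 22 mm wide; open, the fingers measure 114 mm over their backs; the gripper's body (76 mm by 85 mm) begins 54 mm behind the grasp point. The pads swing forward as they close: fully open they stand 13 mm farther back than shut.
Start: joints at [0.034, 0.689, -0.195, 1.565, 0.157, 0.902, -0.215], TCP at [0.625, 0, 0.231] pointing down, gripper open.
Joint ranges: [-3.01, 3.01], [-0.46, 2.08], [-1.47, 1.51], [0.13, 2.56], [-1, 4.14], [0.04, 2.09], [-2.66, 2.66]. Speed limits (rad/s): [2.57, 2.57, 3.14, 3.14, 3.14, 3.14, 3.14].

## Interface

Orientations are given as a 3x3 rotation matrix whose columns are the frame's x, y, z axes.
In Python, from workcell import robot gives the robot as it stands.
- The arm moves only by the shell command python3 -m pendant 'ROWS'. ROWS is JSON, a list of rows, each a list of 5 numbers: the opening, from -1 (shut) to 1 (fully open), then the shift along the world's x, y, z in m, then the turn about the world's z in degrees. In form: [[grip, x, y, z, spin], ...]. A call has 1 to 5 rows; each row is the pose to reach, as a shift and turn from the pose commanded when the call began; what a row does not reach only later rows make up. A row lasts 1/10 s, in which the tool goes at most 50 mm and 8.59 degrees, less where a joint would pass 70% of its speed; a pose out of reach is approached as far as the arm can. A call with a gripper value outside its range is refused whole. The fingers move at their own pace and stop on an object; the grip force is fixed at half the most. Time passes only in rows, so rows that repeat a pose let the fingers close. It gives the time, the measured TCP pose, the force, the opening and the grip force at its end, in the units of the state.
- robot.sense(): the state, without advancing time (a new reading comes with each control period).
- robot.camera(name): name is "scene" or "side" or "wrist"; returns the picture (384x512x3 uint8, red, green, blue); there is no depth.
- robot.get_calibration(name): a dict with "fx", "fy", "cx", "cy" (pixels), "position" and "rotation" of the camera in the world. Camera axes: x right, y down, z forward; pixel columns grow to the right and rows downward; lengths in m; the calibration is good to about 2 mm. A picture is of the moment at which its call begins: read the wrist's pose just before it. get_calibration takes no time and is no camera call; for the wrist camera it gives the pose at the moment of the call.
- robot.job_done(): hands the job in; it is judged then, once.
The state is a dict: "time": time; "qpos": joint angles; "qvel": joint speeds; "tau": joint torques, N m; "position": TCP position; "ee_rot": TCP orientation; "wrist_force": force on the tool from outside, world axes, zero at the start; "moment": the same for the moment, N m; "grip_width": finger opening in m; "finger_force": force on a finger pad.
Only numpy, scipy, OpenCV 4.12 (cv2) and the standard library are available. Lean on these libraries where they do the work, as an engineer would, in place of code of your own. Each camera call takes 0.05 s, during which the arm holds its last target. There are 200 camera calls.

## Working session

There is one attempt and no reset: what is moved stays moved. The work goes in short steps, Python scripts to look and compute and a shell command to move; the robot and the scene stay as the last step left them, time stands still between calls to the robot, and variables do not carry over. Pictures are saved under pics/ and viewed, at most 11 in all, crops included, and the job is handed in when it is done.

```bash
mkdir -p pics
python3 - <<'E'
from workcell import robot
import cv2,numpy as np
ims=[]
for n in("scene","side","wrist"):
    c=robot.get_calibration(n);im=robot.camera(n)
    cv2.imwrite(f"pics/{n}0.png",im[:,:,::-1]);np.save(f"pics/{n}0.npy",im)
    print(n,c["fx"],np.round(c["position"],3),np.round(c["rotation"],3).tolist())
print(robot.sense()["time"])
E
```

```text
scene 495.2979135347468 [-0.33   0.816  0.59 ] [[-0.603, -0.324, 0.729], [-0.797, 0.219, -0.563], [0.023, -0.92, -0.39]]
side 392.5813135940273 [0.279 1.072 0.615] [[-0.961, -0.147, 0.235], [-0.276, 0.446, -0.851], [0.02, -0.883, -0.469]]
wrist 298.8967575208403 [0.624 0.074 0.374] [[1.0, 0.001, -0.002], [0.0, -0.958, -0.288], [-0.002, 0.288, -0.958]]
0.15
```

View pics/scene0.png

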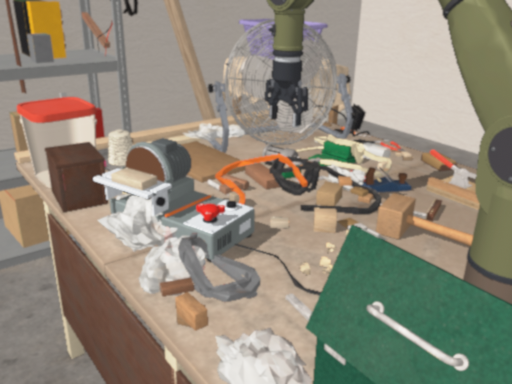

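View pics/side0.png

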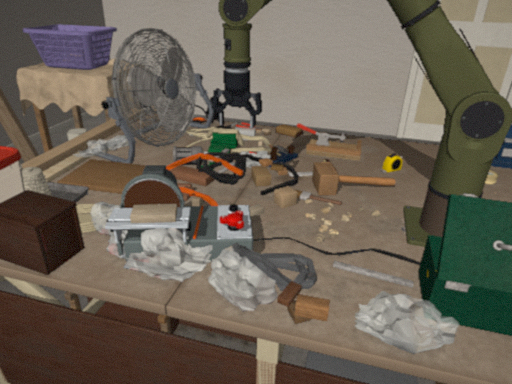

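View pics/wrist0.png

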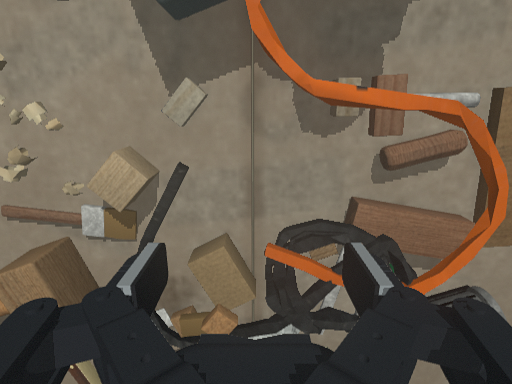

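The scene view shows the red stop head at about (208,212) and the black reset button at about (231,204). The side view shows the head at about (234,217), with the sander to the left of the arm. The wrist view doesn't reach the sander yet.

```bash
cat > h.py <<'E'
from workcell import robot
import numpy as np,cv2
def ray(c,u,v):
    d=np.array(c["rotation"])@[(u-c["cx"])/c["fx"],(v-c["cy"])/c["fy"],1]
    return np.array(c["position"]),d/np.linalg.norm(d)
def plane(c,u,v,z):
    p,d=ray(c,u,v);return p+d*(z-p[2])/d[2]
def tri(rs):
    A=sum(np.eye(3)-np.outer(d,d) for p,d in rs);b=sum((np.eye(3)-np.outer(d,d))@p for p,d in rs)
    x=np.linalg.solve(A,b);return x,[round(float(np.linalg.norm(np.cross(x-p,d))),4) for p,d in rs]
def proj(c,P):
    q=np.array(c["rotation"]).T@(np.array(P)-c["position"]);return c["fx"]*q[0]/q[2]+c["cx"],c["fy"]*q[1]/q[2]+c["cy"]
def red(im,minA=20):
    h=cv2.cvtColor(im,cv2.COLOR_RGB2HSV);m=((h[...,0]<5)|(h[...,0]>174))&(h[...,1]>170)&(h[...,2]>90)
    n,l,s,ce=cv2.connectedComponentsWithStats(m.astype(np.uint8))
    return [(ce[i].round(1),s[i].tolist()) for i in range(1,n) if s[i,4]>=minA],l
E
python3 - <<'E'
from h import *
P={}
for n in("scene","side"):
    im=np.load(f"pics/{n}0.npy");r,_=red(im);print(n,r);
    x,y=(208,212) if n=="scene" else (234,217)
    cv2.imwrite(f"pics/c_{n}.png",cv2.resize(im[y-70:y+60,x-110:x+90,::-1],None,fx=4,fy=4))
    b=min(r,key=lambda t:abs(t[0][0]-x)+abs(t[0][1]-y));P[n]=ray(robot.get_calibration(n),*b[0])
print(tri(list(P.values())))
E
```

```text
scene [(array([ 59.4, 110.6]), [18, 98, 85, 39, 1405]), (array([440.4, 158.1]), [431, 151, 20, 16, 79]), (array([209.3, 210.5]), [197, 204, 27, 17, 246])]
side [(array([305.8, 128.5]), [298, 124, 17, 10, 51]), (array([  6.6, 152.4]), [0, 146, 18, 16, 161]), (array([233. , 219.7]), [220, 211, 24, 18, 239])]
(array([0.54059268, 0.28458012, 0.09983021]), [0.0018, 0.0018])
```

View pics/c_scene.png

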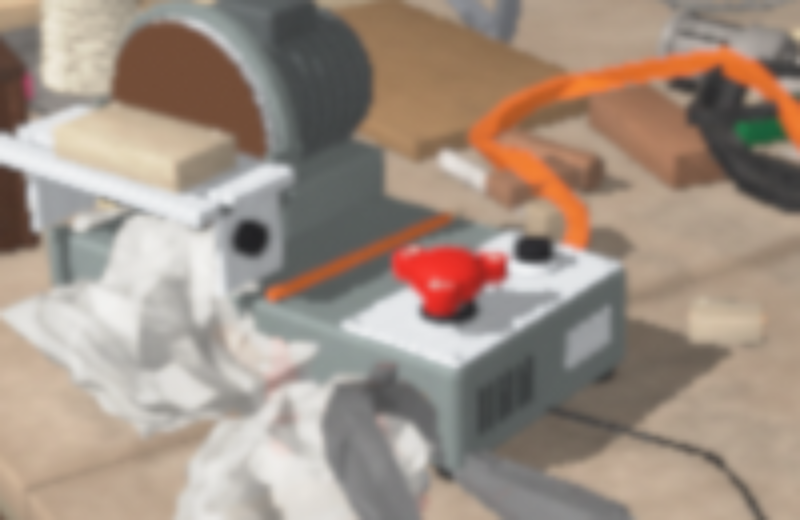

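Triangulated, the head is at (0.541, 0.285) with z about 0.10, which matches the given height. The crop shows three lobes, the bright plate and the reset button. I'll bring the wrist camera over it and shut the fingers on the way.

```bash
python3 -m pendant '[[-1,-0.02,0.04,0.01,0],[-1,-0.04,0.08,0.02,0],[-1,-0.06,0.12,0.02,0],[-1,-0.07,0.16,0.02,0],[-1,-0.08,0.2,0.02,0]]'
python3 -m pendant '[[-1,0,0,0,0],[-1,0,0,0,0]]'
python3 - <<'E'
from h import *
c=robot.get_calibration("wrist");im=robot.camera("wrist");np.savez("pics/w1.npz",im=im,**c)
cv2.imwrite("pics/w1.png",im[:,:,::-1]);r,_=red(im);print(r)
for b in r: print(plane(c,*b[0],.105))
E
```

```text
time: 0.65
position: [0.544, 0.2014, 0.2513]
ee_rot: [[-0.0, 1.0, -0.0], [1.0, 0.0, -0.0], [-0.0, -0.0, -1.0]]
wrist_force: [0.6, 0.2, -0.6]
grip_width: 0.0122
finger_force: 0.0
time: 0.85
position: [0.5444, 0.2011, 0.2511]
ee_rot: [[-0.003, 1.0, -0.001], [1.0, 0.003, -0.0], [-0.0, -0.001, -1.0]]
wrist_force: [0.5, -0.9, -0.2]
grip_width: 0.0001
finger_force: 0.0
[(array([249.7,  80.8]), [216, 59, 72, 46, 1657]), (array([243.7, 119.1]), [234, 110, 21, 20, 197])]
[0.53904207 0.29264163 0.105     ]
[0.53332015 0.2586239  0.105     ]
```

View pics/w1.png

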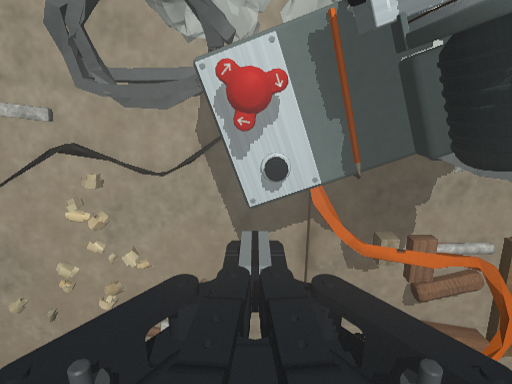

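The wrist view shows the hub at about (249,90), with lobes at (228,70), (280,78) and (244,120). The reset button is at (276,168), and the plate corners are at (200,62), (270,33), (318,187) and (250,207). The fingers are shut. I'll take a second wrist view from 70 mm further along +y.

```bash
python3 -m pendant '[[-1,0,0.035,0,0],[-1,0,0.07,0,0],[-1,0,0.07,0,0],[-1,0,0.07,0,0]]'
cat >> h.py <<'E'
def feats(im,hint):
    r,l=red(im,5);m=(l>0).astype(np.uint8);m=cv2.morphologyEx(m,cv2.MORPH_CLOSE,np.ones((9,9)))
    d=cv2.distanceTransform(m,cv2.DIST_L2,5);pk=d.max();ys,xs=np.where(d>pk-.7);hub=(xs.mean(),ys.mean())
    yy,xx=np.indices(m.shape);lob=m*(np.hypot(xx-hub[0],yy-hub[1])>pk*1.18)
    n,_,s,ce=cv2.connectedComponentsWithStats(lob.astype(np.uint8));lobes=[ce[i] for i in range(1,n) if s[i,4]>15]
    g=(im.max(2)<60).astype(np.uint8);n,_,s,ce=cv2.connectedComponentsWithStats(g)
    i=min((i for i in range(1,n) if 100<s[i,4]<3000),key=lambda i:np.hypot(*(ce[i]-hint)))
    return hub,pk,lobes,ce[i],s[i]
E
python3 - <<'E'
from h import *
c2=robot.get_calibration("wrist");im=robot.camera("wrist");np.savez("pics/w2.npz",im=im,**c2)
cv2.imwrite("pics/w2.png",im[:,:,::-1])
w=np.load("pics/w1.npz");c1={k:w[k] for k in("fx","fy","cx","cy","position","rotation")}
f1=feats(w["im"],(276,168));R=plane(c1,*f1[3],.0935)
f2=feats(im,proj(c2,R))
for f in(f1,f2):print(f)
H,e=tri([ray(c1,*f1[0]),ray(c2,*f2[0])]);Rt,e2=tri([ray(c1,*f1[3]),ray(c2,*f2[3])])
print("hub",H,e,"reset",Rt,e2,"dist",np.linalg.norm((H-Rt)[:2]))
for c,f in((c1,f1),(c2,f2)):
    h=plane(c,*f[0],.108);r=plane(c,*f[3],.0925);d=(h-r)[:2];print(h,r,np.linalg.norm(d),"yaw",np.degrees(np.arctan2(d[1],d[0]))-90)
    for p in f[2]: q=plane(c,*p,.108)[:2]-h[:2];print("  lobe",np.linalg.norm(q),np.degrees(np.arctan2(q[1],q[0])))
E
```

```text
time: 1.3
position: [0.5455, 0.2689, 0.2509]
ee_rot: [[0.001, 1.0, -0.0], [1.0, -0.001, -0.001], [-0.001, -0.0, -1.0]]
wrist_force: [1.4, -0.7, 0.2]
grip_width: -0.0002
finger_force: 0.0
((np.float64(249.0), np.float64(84.6)), np.float32(18.181398), [array([225.4200627 ,  69.07523511]), array([277.40350877,  79.34210526]), array([243.08083832, 117.65868263])], array([276.17241379, 247.86206897]), array([270, 241,  15,  14, 174], dtype=int32))
((np.float64(248.0), np.float64(158.25)), np.float32(17.0), [array([225.8988764 , 144.31835206]), array([274.32404181, 153.48083624]), array([243.67391304, 187.01552795])], array([274.5074184 , 233.71810089]), array([263, 218,  22,  33, 337], dtype=int32))
hub [0.53846443 0.28927398 0.10696076] [0.0, 0.0] reset [0.45336215 0.89431293 1.58306767] [0.006, 0.006] dist 0.6109947020840942
[0.53845155 0.28922284 0.108     ] [0.56822663 0.1175136  0.0925    ] 0.17427168233547038 yaw 9.837497761062181
  lobe 0.024721601100967005 148.25308429951892
  lobe 0.026003406745198836 10.070250924783762
  lobe 0.029653920649353304 -100.8697107641095
[0.53851998 0.28946692 0.108     ] [0.56683097 0.20233742 0.0925    ] 0.09161365995275586 yaw 18.0005343267987
  lobe 0.02500395590082078 147.34438315001012
  lobe 0.025863867166327114 10.3299768688327
  lobe 0.029372310620418916 -98.85851030564204
```

View pics/w2.png

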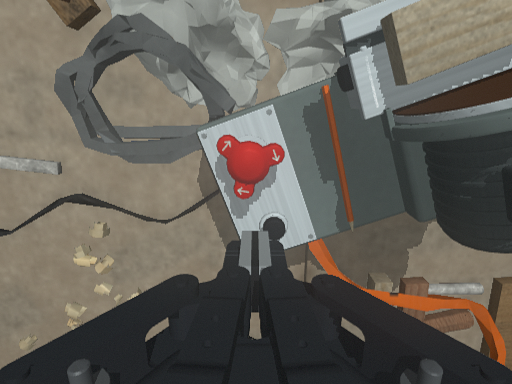

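The second view shows the hub near (248,162) and the reset button at about (273,226), partly behind the fingers. My red mask was too tight and my dark mask picked the wrong blob, so I'll refine both.

```bash
cat > m.py <<'E'
from h import *
def redm(im):
    I=im.astype(int);m=((I[...,0]>1.7*I[...,1])&(I[...,0]>1.7*I[...,2])&(I[...,1]<I[...,2]*1.35+12)&(I[...,0]>50)).astype(np.uint8)
    m=cv2.morphologyEx(m,cv2.MORPH_CLOSE,np.ones((7,7)));n,l,s,ce=cv2.connectedComponentsWithStats(m);i=1+s[1:,4].argmax();m=(l==i).astype(np.uint8)
    cs,_=cv2.findContours(m,cv2.RETR_EXTERNAL,cv2.CHAIN_APPROX_NONE);return cv2.drawContours(m*0,cs,-1,1,-1)
E
python3 - <<'E'
from m import *
H=[]
for n,b in(("w1",(276,168)),("w2",(273,225))):
    w=np.load(f"pics/{n}.npz");im=w["im"];c={k:w[k] for k in("fx","fy","cx","cy","position","rotation")}
    m=redm(im);d=cv2.distanceTransform(m,cv2.DIST_L2,5);ys,xs=np.where(d>d.max()-.6);hub=(xs.mean(),ys.mean())
    yy,xx=np.indices(m.shape);lob=m*(np.hypot(xx-hub[0],yy-hub[1])>d.max()*1.15)
    k,_,s,ce=cv2.connectedComponentsWithStats(lob.astype(np.uint8));L=[ce[i] for i in range(1,k) if s[i,4]>15]
    x,y=b;p=im[y-22:y+23,x-22:x+23].max(2);g=(p<55).astype(np.uint8);k,l,s,ce=cv2.connectedComponentsWithStats(g);i=l[22,22];r=ce[i]+[x-22,y-22]
    M=cv2.moments(m,True);print(n,hub,d.max(),"cen",M["m10"]/M["m00"],M["m01"]/M["m00"],"reset",r,s[i])
    H.append((ray(c,*hub),ray(c,*r)))
    h=plane(c,*hub,.104);q=plane(c,*r,.0935);v=(h-q)[:2];print(" hub",h,"rad",d.max()/c["fx"]*(c["position"][2]-.104),"reset",q,np.linalg.norm(v),"yaw",np.degrees(np.arctan2(v[1],v[0]))-90)
    for z in L: t=plane(c,*z,.106)[:2]-h[:2];print("  lobe",np.linalg.norm(t),np.degrees(np.arctan2(t[1],t[0])))
    pl=cv2.inRange(im,(150,150,150),(255,255,255))
print(tri([H[0][0],H[1][0]]),tri([H[0][1],H[1][1]]))
E
```

```text
w1 (np.float64(248.66666666666666), np.float64(89.0)) 23.175196 cen 248.93937232524965 89.20577746077034 reset [275.98714144 168.00642928] [   0    0   45   45 2022]
 hub [0.53806204 0.28559621 0.104     ] rad 0.02255800232507109 reset [0.56577585 0.20906855 0.0935    ] 0.08139126265185864 yaw 19.907400160122123
  lobe 0.028254587967224205 140.45043741800572
  lobe 0.029197840185036114 17.72000695597377
  lobe 0.029472537950001806 -99.08624322945072
w2 (np.float64(247.66666666666666), np.float64(162.33333333333334)) 20.978296 cen 248.01660280970626 161.91102596849723 reset [273.49869724 224.35695675] [   0    0   45   45 1919]
 hub [0.53807129 0.28464646 0.104     ] rad 0.02040393193820778 reset [0.56545313 0.21393649 0.0935    ] 0.07582654311419072 yaw 21.168480334618252
  lobe 0.02869403510374041 138.82269658248396
  lobe 0.02886831796588376 19.719261854897304
  lobe 0.02943955746778535 -99.60515304777866
(array([0.5381536 , 0.28544903, 0.10800932]), [0.0, 0.0]) (array([0.56724573, 0.20402152, 0.07035943]), [0.0002, 0.0002])
```

The numbers agree. The head axis is at (0.538, 0.285) and the yaw is about 20°, from both the lobes and the stop–reset line. The stop–reset spacing is 81 mm against a nominal 82, which puts reset at (0.566, 0.208). Next I'll line up over the head, spin 20° and descend to just above it.

```bash
python3 -m pendant '[[-1,-0.0075,0.0165,-0.03,8],[-1,-0.0075,0.0165,-0.07,16],[-1,-0.0075,0.0165,-0.1,20],[-1,-0.0075,0.0165,-0.125,20],[-1,-0.0075,0.0165,-0.125,20]]'
python3 -m pendant '[[-1,0,0,-0.006,0],[-1,0,0,-0.012,0],[-1,0,0,-0.016,0],[-1,0,0,-0.018,0],[-1,0,0,-0.018,0]]'
```

```text
time: 1.85
position: [0.5361, 0.2822, 0.123]
ee_rot: [[-0.339, 0.941, -0.006], [0.941, 0.339, -0.006], [-0.003, -0.007, -1.0]]
wrist_force: [0.1, -1.1, 0.1]
grip_width: 0.0001
finger_force: 0.0
time: 2.35
position: [0.5378, 0.2866, 0.1088]
ee_rot: [[-0.342, 0.94, 0.001], [0.94, 0.342, 0.0], [0.0, 0.001, -1.0]]
wrist_force: [0.0, 0.4, 0.5]
grip_width: -0.0001
finger_force: 0.0
```

```bash
python3 -m pendant '[[-1,0,0,-0.002,0],[-1,0,0,-0.003,0],[-1,0,0,-0.003,0]]'
python3 -m pendant '[[-1,0,0,0.02,0],[-1,0,0,0.05,0],[-1,0,0,0.05,0]]'
python3 - <<'E'
from m import *
for n in("scene","side"):
    im=robot.camera(n);old=np.load(f"pics/{n}0.npy");np.save(f"pics/{n}1.npy",im)
    for i in(old,im):
        r,_=red(i);print(n,[b for b in r if 195<b[0][0]<250 and 195<b[0][1]<230])
E
```

```text
time: 2.65
position: [0.5382, 0.2869, 0.1076]
ee_rot: [[-0.342, 0.94, 0.002], [0.94, 0.342, 0.001], [-0.0, 0.002, -1.0]]
wrist_force: [-3.0, -2.2, 14.5]
grip_width: -0.0001
finger_force: 7.3
time: 2.95
position: [0.5398, 0.2883, 0.1591]
ee_rot: [[-0.342, 0.94, 0.007], [0.94, 0.342, 0.004], [0.002, 0.008, -1.0]]
wrist_force: [0.4, 0.3, 0.0]
grip_width: 0.0
finger_force: 0.0
scene [(array([209.3, 210.5]), [197, 204, 27, 17, 246])]
scene [(array([209.4, 213.5]), [197, 207, 27, 16, 239])]
side [(array([233. , 219.7]), [220, 211, 24, 18, 239])]
side [(array([233.1, 222.5]), [220, 215, 24, 16, 242])]
```

The press reached 14.5 N against the stop and the head sits about 3 px (8 mm) lower, staying down with the finger off, so it is latched. Now I'll go to the front gap, beside lobe_1, and down between the lobes.

```bash
python3 -m pendant '[[-1,-0.034,-0.014,0,0],[-1,-0.034,-0.014,-0.01,0],[-1,-0.034,-0.014,-0.035,0],[-1,-0.034,-0.014,-0.068,0],[-1,-0.034,-0.014,-0.068,0]]'
python3 - <<'E'
from m import *
im=robot.camera("wrist");cv2.imwrite("pics/w3.png",im[:,:,::-1])
E
```

```text
time: 3.55
position: [0.5004, 0.2705, 0.083]
ee_rot: [[-0.343, 0.939, -0.008], [0.939, 0.343, -0.005], [-0.002, -0.009, -1.0]]
wrist_force: [-0.1, -1.3, 0.2]
grip_width: -0.0003
finger_force: 0.0
```

View pics/w3.png

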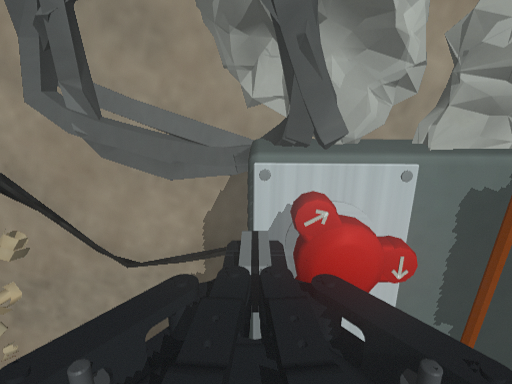

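The fingers stand in the gap next to lobe_1 at about (315,215), clear of the hub at (340,260). I'll sweep clockwise round the axis.

```bash
python3 -m pendant '[[-1,-0.0014,0.005,0.002,-8],[-1,-0.0021,0.010,0.002,-16],[-1,-0.0021,0.0153,0.002,-24],[-1,-0.0021,0.0153,0.002,-24]]'
python3 -m pendant '[[-1,0.0003,0.0025,0,-4],[-1,0.0007,0.005,0,-8],[-1,0.0014,0.0075,0,-12],[-1,0.0021,0.010,0,-16],[-1,0.0021,0.010,0,-16]]'
```

```text
time: 4.0
position: [0.5016, 0.2882, 0.0904]
ee_rot: [[0.07, 0.998, 0.001], [0.998, -0.07, -0.0], [-0.0, 0.001, -1.0]]
wrist_force: [-0.5, -1.3, 0.8]
grip_width: 0.0
finger_force: 1.0
time: 4.5
position: [0.5021, 0.2955, 0.0901]
ee_rot: [[0.341, 0.94, -0.003], [0.94, -0.341, -0.004], [-0.005, -0.002, -1.0]]
wrist_force: [-3.6, -3.8, 4.6]
grip_width: 0.0
finger_force: 3.1
```

```bash
python3 -m pendant '[[-1,0.001,0.0024,0,-4],[-1,0.0021,0.0047,0,-8],[-1,0.0035,0.007,0,-12],[-1,0.0049,0.009,0,-16],[-1,0.0049,0.009,0,-16]]'
python3 - <<'E'
from m import *
im=robot.camera("scene")
for i in(np.load("pics/scene0.npy"),np.load("pics/scene1.npy"),im):
    r,_=red(i);print([b for b in r if 190<b[0][0]<250 and 195<b[0][1]<230])
E
```

```text
time: 5.0
position: [0.5058, 0.3048, 0.0898]
ee_rot: [[0.586, 0.81, -0.006], [0.81, -0.586, -0.004], [-0.006, -0.002, -1.0]]
wrist_force: [-5.3, -3.4, 5.6]
grip_width: 0.0002
finger_force: 3.3
[(array([209.3, 210.5]), [197, 204, 27, 17, 246])]
[(array([209.4, 213.5]), [197, 207, 27, 16, 239])]
[(array([219.3, 213.3]), [215, 209, 10, 8, 52])]
```

```bash
python3 -m pendant '[[-1,0.0016,0.0021,0,-4],[-1,0.0033,0.004,0,-8],[-1,0.0033,0.004,0,-8]]'
python3 -m pendant '[[-1,0.001,0.001,0,-2],[-1,0.0018,0.0018,0,-4],[-1,0.0018,0.0018,0,-4]]'
python3 - <<'E'
from m import *
im=robot.camera("wrist");cv2.imwrite("pics/w4.png",im[:,:,::-1])
E
```

```text
time: 5.35
position: [0.5086, 0.3092, 0.0897]
ee_rot: [[0.693, 0.721, -0.006], [0.721, -0.693, -0.003], [-0.007, -0.003, -1.0]]
wrist_force: [-6.1, -3.3, 4.9]
grip_width: -0.0002
finger_force: 3.4
time: 5.65
position: [0.5101, 0.3111, 0.0896]
ee_rot: [[0.741, 0.671, -0.007], [0.671, -0.741, -0.003], [-0.007, -0.003, -1.0]]
wrist_force: [-6.5, -2.3, 5.6]
grip_width: -0.0002
finger_force: 3.6
```

View pics/w4.png

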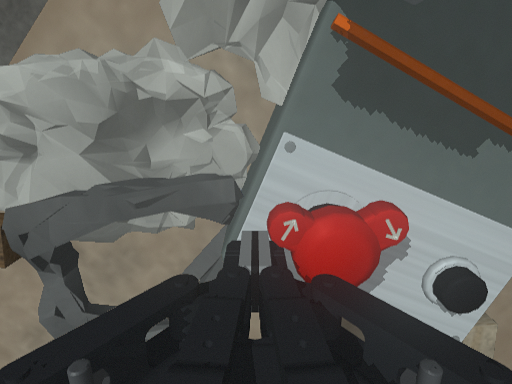

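The view shows lobe_1 at (288,228), pushed by the fingers, and lobe_0 at (385,222). The head has turned about 31°, short of the roughly 37° it needs, so I'll go on in small steps.

```bash
python3 -m pendant '[[-1,0.002,0.0017,0,-4],[-1,0.0041,0.0032,0,-8],[-1,0.0041,0.0032,0,-8]]'
python3 -m pendant '[[-1,0.0022,0.0013,0,-4],[-1,0.0022,0.0013,0,-4]]'
python3 - <<'E'
from m import *
c=robot.get_calibration("wrist");im=robot.camera("wrist");cv2.imwrite("pics/w5.png",im[:,:,::-1])
E
```

```text
time: 6.0
position: [0.5156, 0.3155, 0.0894]
ee_rot: [[0.827, 0.562, -0.004], [0.562, -0.827, -0.001], [-0.004, -0.002, -1.0]]
wrist_force: [-4.3, -0.8, -0.2]
grip_width: 0.0002
finger_force: 2.1
time: 6.2
position: [0.5186, 0.3172, 0.0893]
ee_rot: [[0.864, 0.503, -0.002], [0.503, -0.864, -0.0], [-0.002, -0.001, -1.0]]
wrist_force: [-4.5, -0.5, 1.5]
grip_width: -0.0001
finger_force: 2.3
```

View pics/w5.png

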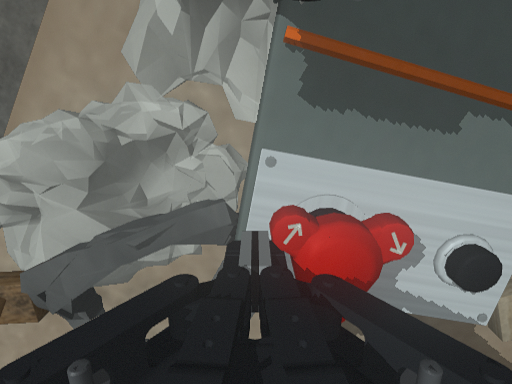

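The resisting force dropped from about 7 N to 4.5 N and the vertical load went to zero, and the head now looks larger and higher. It has sprung out. I'll follow the same arc back so the head can return, then lift.

```bash
python3 -m pendant '[[-1,-0.0043,-0.0028,0,8],[-1,-0.0081,-0.0063,0,16],[-1,-0.0114,-0.0103,0,24],[-1,-0.0142,-0.0146,0,32],[-1,-0.0163,-0.0193,0,40]]'
python3 -m pendant '[[-1,-0.0014,-0.005,0,8],[-1,-0.0021,-0.010,0,16],[-1,-0.0021,-0.0153,0,24],[-1,-0.0014,-0.0204,0,32],[-1,0,-0.0254,0,40]]'
python3 -m pendant '[[-1,0,0,0,0],[-1,0,0,0.04,0],[-1,0,0,0.07,0],[-1,0,0,0.07,0]]'
python3 - <<'E'
from m import *
for n in("scene","side"):
    im=robot.camera(n)
    for i in(np.load(f"pics/{n}0.npy"),np.load(f"pics/{n}1.npy"),im):
        r,_=red(i);print(n,[b for b in r if 190<b[0][0]<250 and 195<b[0][1]<230])
c=robot.get_calibration("wrist");im=robot.camera("wrist");cv2.imwrite("pics/w6.png",im[:,:,::-1])
print(proj(c,[.538,.2853,.108]),proj(c,[.566,.2085,.0935]))
E
```

```text
time: 6.75
position: [0.5037, 0.298, 0.0896]
ee_rot: [[0.333, 0.943, 0.001], [0.943, -0.333, 0.001], [0.001, 0.001, -1.0]]
wrist_force: [-2.7, 0.7, -0.9]
grip_width: -0.0001
finger_force: 0.9
time: 7.25
position: [0.5056, 0.2728, 0.0901]
ee_rot: [[-0.35, 0.937, 0.004], [0.937, 0.35, 0.002], [0.001, 0.005, -1.0]]
wrist_force: [0.5, -0.0, 0.3]
grip_width: -0.0001
finger_force: 0.0
time: 7.65
position: [0.507, 0.2749, 0.1637]
ee_rot: [[-0.34, 0.94, 0.009], [0.94, 0.34, 0.006], [0.003, 0.011, -1.0]]
wrist_force: [0.3, 0.8, -0.9]
grip_width: -0.0001
finger_force: 0.0
scene [(array([209.3, 210.5]), [197, 204, 27, 17, 246])]
scene [(array([209.4, 213.5]), [197, 207, 27, 16, 239])]
scene [(array([209.4, 210.5]), [197, 204, 27, 17, 247])]
side [(array([233. , 219.7]), [220, 211, 24, 18, 239])]
side [(array([233.1, 222.5]), [220, 215, 24, 16, 242])]
side [(array([233.1, 219.8]), [220, 211, 24, 18, 244])]
(np.float64(305.7253253334544), np.float64(211.45552491881182)) (np.float64(298.06522361370116), np.float64(298.22831888394074))
```

View pics/w6.png

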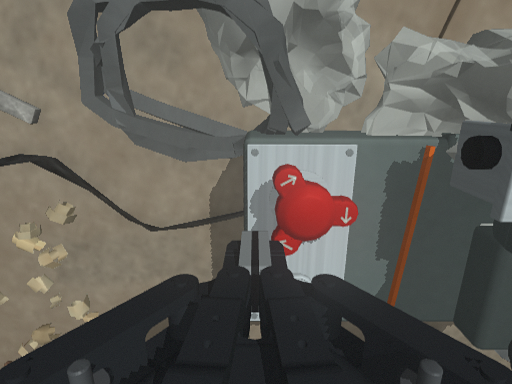

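Both views have the head back at its original pixels, (209.4,210.5) and (233.1,219.8), and the wrist view shows its lobes at rest. So the stop is out and untwisted. Next is the reset button.

```bash
python3 -m pendant '[[-1,0.03,-0.03,0.005,0],[-1,0.0625,-0.064,0,0],[-1,0.0625,-0.064,-0.03,0],[-1,0.0625,-0.064,-0.055,0],[-1,0.0625,-0.064,-0.055,0]]'
python3 -m pendant '[[-1,0,0,-0.006,0],[-1,0,0,-0.012,0],[-1,0,0,-0.016,0],[-1,0,0,-0.016,0]]'
```

```text
time: 8.3
position: [0.5631, 0.2067, 0.1]
ee_rot: [[-0.341, 0.94, -0.008], [0.94, 0.341, -0.004], [-0.001, -0.009, -1.0]]
wrist_force: [0.0, 0.1, 0.1]
grip_width: 0.0003
finger_force: 0.0
time: 8.7
position: [0.5665, 0.2092, 0.089]
ee_rot: [[-0.342, 0.94, 0.002], [0.94, 0.342, 0.001], [0.0, 0.002, -1.0]]
wrist_force: [-0.7, 0.8, 4.0]
grip_width: 0.0001
finger_force: 2.3
```

```bash
python3 -m pendant '[[-1,0,0,-0.002,0],[-1,0,0,-0.003,0],[-1,0,0,-0.003,0]]'
```

```text
time: 9.0
position: [0.5666, 0.2093, 0.0882]
ee_rot: [[-0.342, 0.94, 0.002], [0.94, 0.342, 0.001], [0.0, 0.003, -1.0]]
wrist_force: [-4.0, -1.4, 18.2]
grip_width: -0.0002
finger_force: 9.1
```

The reading of 18 N at z 0.088 means the button is fully down. I'll lift off, move clear and check.

```bash
python3 -m pendant '[[-1,0,0,0.03,0],[-1,0,0,0.07,0],[-1,0,0,0.11,0],[-1,-0.04,-0.04,0.14,0],[-1,-0.08,-0.08,0.15,0]]'
python3 -m pendant '[[-1,0,0,0,0],[-1,0,0,0,0],[-1,0,0,0,0],[-1,0,0,0,0],[-1,0,0,0,0]]'
python3 - <<'E'
from m import *
im=robot.camera("scene");o=np.load("pics/scene0.npy");r,_=red(im);print([b for b in r if 190<b[0][0]<250 and 195<b[0][1]<230])
d=np.abs(im.astype(int)-o).max(2)
print("deck/reset diff",(d[190:270,100:270]>40).sum(),"table diff",(d[130:230,95:200]>40).sum(),"reset",(d[196:212,222:240]>40).sum())
cv2.imwrite("pics/end.png",cv2.resize(np.hstack([o[130:290,90:290],im[130:290,90:290]])[:,:,::-1],None,fx=2,fy=2))
E
```

```text
time: 9.5
position: [0.5017, 0.1439, 0.233]
ee_rot: [[-0.343, 0.939, 0.006], [0.939, 0.343, 0.003], [0.0, 0.007, -1.0]]
wrist_force: [-0.6, -1.0, 0.1]
grip_width: 0.0002
finger_force: 0.0
time: 10.0
position: [0.5009, 0.1437, 0.23]
ee_rot: [[-0.343, 0.939, -0.0], [0.939, 0.343, 0.001], [0.001, 0.0, -1.0]]
wrist_force: [1.2, -0.3, 0.9]
grip_width: 0.0005
finger_force: 0.0
[(array([209.3, 210.5]), [197, 204, 27, 17, 246])]
deck/reset diff 0 table diff 0 reset 0
```

View pics/end.png

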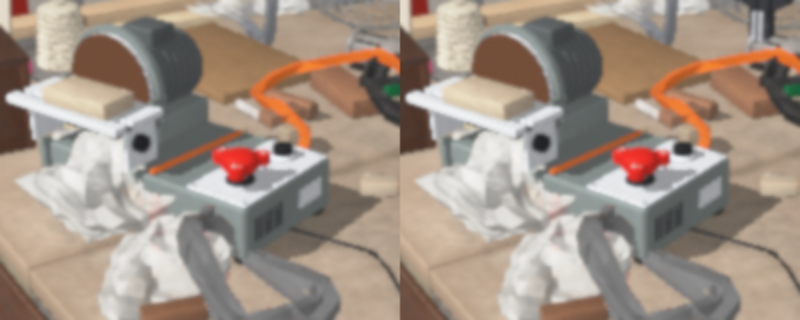

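The before and after pictures match: stop out, reset up, pencil and blank unmoved, and the arm clear.

```bash
python3 -c "
from workcell import robot
print(robot.job_done())"
```

```text
the job is handed in; nothing more can be done
None
```

The stop button was pressed until it latched, turned clockwise by a lobe until it sprang out, then reset was pressed right down and came back up; the sander and the loose things on it look unchanged in the final picture, and the job was handed in after about 10 s of robot time.

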